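Load the parts shuttle and hold its index plunger clear

ROBOT

A 7-joint arm with a two-finger parallel gripper is mounted at the origin on the work surface. World frame = base frame: x ahead of the robot, y to its left, z up, the work surface at z = 0. Lengths are in m, angles in rad, forces in N, time in s.
With the tool pointing down it reaches from about 0.4 to 0.85 m from the base axis. Payload 10.4 kg.
Tool frame: the origin (TCP) lies between the finger pads; the fingertips stand 22 mm ahead of it and the grasp point (between the pads) lies 3 mm ahead of it; z points along the fingers, y is the line along which they close (so a half turn about z gives the same grasp; the last joint's range is limited). The gripper opens to 85 mm and grips with 20 to 120 N. Pads are 22 mm wide; open, the fingers measure 114 mm over their backs; the gripper's body (76 mm by 85 mm) begins 54 mm behind the grasp point. The pads swing forward as they close: fully open they stand 13 mm farther back than shut.
Start: joints at [-1.339, 0.332, -0.065, 1.46, 0.022, 1.35, -0.088], TCP at [0.158, 0.605, 0.221] pointing down, gripper open.
Joint ranges: [-2.6, 2.6], [-0.5, 2.12], [-1.47, 1.34], [0.16, 2.42], [-1.27, 4.41], [0.06, 2.06], [-2.6, 2.6]. Speed limits (rad/s): [2.22, 2.22, 2.79, 2.79, 3.14, 3.14, 3.14].

INTERFACE

Orientations are given as a unit quaternion [x, y, z, w].
In Python, from workcell import manip, camera, ticket, boxes_of, outline_of gives the robot as it stands.
- The arm moves only by the tool carry_out, never from a script. Its argument "deltas" is a list of rows, each a list of 5 numbers: the shift along the tool's x, y, z as a fraction of full scale, then the turn about the tool's z as a fraction of full scale, then the opening, from -1 (shut) to 1 (fully open), so that 0 is half open. In form: [[tx, ty, tz, spin, gripper], ...]. A call has 1 to 20 rows; each row is the pose to reach, as a shift and turn from the pose commanded when the call began, along the tool's axes at that moment; what a row does not reach only later rows make up. Full scale, the value 1, is 150 mm for a shift and 30 degrees for a turn. A row lasts 1/8 s, in which the tool goes at most 62.5 mm and 10.7 degrees, less where a joint would pass 70% of its speed; a pose out of reach is approached as far as the arm can. A call with a number of a shift or a turn outside -1 to 1 is refused whole. A call with a gripper value outside its range is refused whole. The fingers move at their own pace and stop on an object; "force" is the grip in N (left out, the last holds). Time passes only in rows, so rows that repeat a pose let the fingers close. It gives the time, the measured TCP pose, the force, the opening and the grip force at its end, in the units of the state.
- manip.get_obs(): the state, without advancing time (a new reading comes with each control period).
- camera(name): name is "side" or "top" or "wrist"; returns a dict with "img" (400x640x3 uint8, red, green, blue), "depth" (400x640 float32, m along the optical axis (not along the pixel's ray), 0 where there is no reading), "vertical_fov" (degrees; the focal length in pixels is half the picture's height over the tangent of half this angle, whatever the lens; pixels are square), "cx", "cy" (the principal point, pixels), "k1" (the pictures are not rectified: a ray, as slopes to the right and down, at radius r is drawn at 1 + k1 r^2 times it, then the intrinsics apply), "R" (3x3) and "t" (3): a world point X has camera coordinates R X + t. Camera axes: x right, y down, z forward; pixel columns grow to the right and rows downward; lengths in m; the calibration is good to about 2 mm. A picture is of the moment at which its call begins.
- ticket.hand_in(): hands the job in; it is judged then, once.
Trained networks look in a picture, given as the dict that the camera call returned (one of the last four; its "shot" number tells which), for a name from the list of things; names that differ only in an ending like _2 or _b are one class to them, and where a whole thing is asked for, a point or a joint stands for the part that bears it (a point fixed in the world has none). Each returns a list of dicts, best first, with "conf" (0 to 1); they miss things now and then, are a little off and sometimes report something else, mostly with a low value. They report only what shows in the picture. A call takes as long as a camera call. They do not tell look-alikes from the thing itself.
- boxes_of(query, picture): "position" ([x, y, z] in m, in world coordinates, good to about 4 mm: the middle of the surface that is visible of it).
- outline_of(query, picture): "region" (400x640 bool, what is visible of it).
The state is a dict: "clock": time; "joint_pos": joint angles; "joint_velocities": joint speeds; "tau": joint torques, N m; "position": TCP position; "ee_rot": TCP orientation; "ft_force": force on the tool from outside, world axes, zero at the start; "torque": the same for the moment, N m; "grip_width": opening from 0.0 (shut) to 1.0 (fully open); "grasp_force": force on a finger pad.
Only numpy, scipy, OpenCV 4.12 (cv2) and the standard library are available. Lean on these libraries where they do the work, as an engineer would, in place of code of your own. Each camera call takes 0.05 s, during which the arm holds its last target. There are 200 camera calls.

TASK

Lay the green-capped parts canister on top of the two black-capped ones in the shuttle's cradle, saddled in the gap between them, parallel to them and with its ends about level with theirs; set it down, do not drop it. Then take the red knob of the sprung index plunger in the gripper and pull it straight up to its stop, so that the pin is clear of its hole and the shuttle could be slid away; the program finishes while still holding it there. Leave the two lower canisters in the cradle and the other things on the bench alone.

Things in the scene. Friction and masses are not known exactly. Their poses are not given: they have to be found in the camera images.
- station: The fixed shuttle: steel rail 100 x 360 mm with a blue deck, top 20 mm above the bench. Origin under its centre, on the bench; y along the rail, x across, z up. Brass rods in its middle cradle two black-capped canisters side by side, axes along x, centres at y = -26 and +26 mm, 53.4 mm up. A canister saddled on both has its centre at x = 0, y = 0, 96 mm up.
- can_a_center (a point): Centre of the loose black-capped aluminium canister lying in the cradle at the station's y = -26 mm: cylinder 50 mm in diameter, 60 mm long, axis = its own x, about 0.16 kg.
- can_b_center (a point): Centre of the like canister lying in the cradle at the station's y = +26 mm; axis = its own x.
- top_can_center (a point): Centre of the loose green-capped aluminium canister to load: cylinder 50 mm in diameter, 60 mm long, flat ends, axis = its own x (level, rolled anyhow), 0.11 to 0.23 kg. It starts lying on a small fixed wooden rest (50 mm along the canister, 80 mm across, 19 mm high), its centre 39 mm above the bench; both ends overhang the rest and are free to grip.
- plunger_knob (a point): Centre of the plunger's upright red knob, 26 mm in diameter, 30 mm high; 81 mm above the bench when seated; rises with it. Under it 4 mm of air, a brass sleeve 18 mm across, then an aluminium bridge bar (90 mm along station x, 24 mm along y, top 50 mm above the bench). It stands on the rail at station x = 0, y = +140 or -140 mm (varies).
- plunger (a joint): Travel of the index plunger in m: 0 seated in its hole, 0.016 at its upper stop; it moves straight up. A spring pulls it down with about 5 N when seated and 11 N at the stop, and it snaps back when let go. Pulling it up bares a white band just above the brass sleeve.
- endstop: Plain low end stop with a black rubber block, fixed on the rail at the end where the plunger is not; 90 mm along station x, 30 mm along y, top 46 mm above the bench. Origin on its axis, 12 mm above the bench.
- carousel: Bystander: grey screwdriver stand, 100 mm across, 110 mm high, with coloured screwdrivers; origin under its centre.
- loupe: Bystander: black eye loupe, 40 mm across, 30 mm high; origin under its centre.
- jar: Bystander: amber glass jar with white cap, 44 mm across, 50 mm high; origin under its centre.
- driver: Bystander: blue-handled screwdriver 130 mm long lying on the bench.
There are look-alikes about, which are no part of the job. What is shaped like the part that bears top_can_center but turquoise or yellow is not meant.

How it is judged:
By the outcome, as a careful person would: the job done as asked, in the order asked, and still so for the second after the job is handed in, while the arm keeps its last pose, push and grip.
It also fails if it takes over 43 s, if anything falls off the work surface, if the arm or the gripper's body presses on something with over 40 N, if the wrist force passes 120 N, or if a joint passes its speed limit or range.

## Working session

There is one attempt and no reset: what is moved stays moved. The work goes in short steps, Python scripts to look and compute and a tool call to move; the robot and the scene stay as the last step left them, time stands still between calls to the robot, and variables do not carry over. Pictures are saved under pics/ and viewed, at most 10 in all, crops included, and the job is handed in when it is done.

Besides the shell and the picture viewer there is one more tool, called after "Request:" as name([rows], argument=value, ...), one row to a line, values as JSON. carry_out: Moves the arm, as the interface text tells. Its arguments: {"type":"object","properties":{"deltas":{"type":"array","items":{"type":"array","items":{"type":"number"}}},"force":{"type":"number"}},"required":["deltas"]}

```bash
mkdir -p pics; ls; cat > h.py <<'E'
import numpy as np, cv2
from workcell import manip, camera, ticket, boxes_of, outline_of
from scipy.spatial.transform import Rotation as Rn
def pts(c,mask=None):
    img=c["img"];H,W=img.shape[:2]
    f=H/2/np.tan(np.radians(c["vertical_fov"])/2)
    K=np.array([[f,0,c["cx"]],[0,f,c["cy"]],[0,0,1.]])
    v,u=np.nonzero((c["depth"]>0)&(mask if mask is not None else True))
    n=cv2.undistortPoints(np.stack([u,v],1).astype(float).reshape(-1,1,2),K,np.array([c["k1"],0,0,0,0.])).reshape(-1,2)
    d=c["depth"][v,u][:,None]
    X=np.hstack([n*d,d])
    return (X-c["t"])@np.asarray(c["R"]),u,v
def save(c,n): cv2.imwrite("pics/"+n,c["img"][:,:,::-1])
E
python3 - <<'E'
from h import *
o=manip.get_obs();print(o["position"],o["ee_rot"],o["clock"],o["grip_width"])
a=camera("top");b=camera("side")
cv2.imwrite("pics/a.png",cv2.resize(np.vstack([a["img"],b["img"]]),(480,600),interpolation=cv2.INTER_AREA)[:,:,::-1])
save(a,"top.png")
for n in ["top_can_center","can_a_center","plunger_knob","endstop","carousel","loupe","jar","driver","station"]:
    for nm,c in(("top",a),("side",b)):
        print(n,nm,[(np.round(d["position"],3).tolist(),round(d["conf"],2)) for d in boxes_of(n,c)])
E
```

```text
pics
[0.15744128 0.60443474 0.21989837] [ 1.27066551e-01  9.91893929e-01 -7.21749948e-04 -6.44144206e-05] 0.0 0.9974917450161037
top_can_center top [([0.687, 0.309, 0.05], 0.82), ([0.562, 0.195, 0.052], 0.7), ([0.562, 0.311, 0.058], 0.69), ([0.764, 0.152, 0.047], 0.54)]
top_can_center side [([0.557, 0.225, 0.042], 0.64), ([0.679, 0.323, 0.043], 0.58), ([0.563, 0.334, 0.057], 0.57)]
can_a_center top [([0.566, -0.102, 0.075], 0.63)]
can_a_center side []
plunger_knob top [([0.536, 0.06, 0.096], 0.6), ([0.559, -0.066, 0.012], 0.36)]
plunger_knob side [([0.54, 0.069, 0.085], 0.52)]
endstop top [([0.585, -0.212, 0.036], 0.69), ([0.564, -0.103, 0.076], 0.66)]
endstop side []
carousel top [([0.529, -0.47, 0.041], 0.56)]
carousel side [([0.528, -0.448, 0.043], 0.72)]
loupe top []
loupe side [([0.764, -0.2, 0.02], 0.39)]
jar top [([0.764, 0.155, 0.051], 0.57)]
jar side [([0.767, 0.172, 0.031], 0.48)]
driver top [([0.549, 0.488, 0.023], 0.77)]
driver side [([0.556, 0.493, 0.024], 0.72)]
station top [([0.551, 0.491, 0.019], 0.39)]
station side [([0.562, 0.035, 0.014], 0.94)]
```

View pics/top.png

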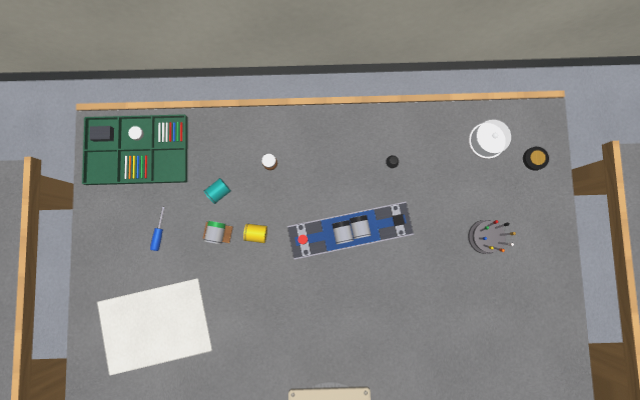

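The top view shows the green-capped can at pixel (216,232) on its rest. The yellow can is at (255,233), the turquoise one at (217,190) and the red knob at (303,239), on the left (+y) end of the station. The lower cans are at (343,232) and (361,227).

```bash
cat >> h.py <<'E'
def rect(P):
    (c,s,a)=cv2.minAreaRect((P[:,:2]*1000).astype(np.float32)); return np.round(c,1),np.round(s,1),round(a,1)
E
python3 - <<'E'
from h import *
a=camera("top")
P,u,v=pts(a)
hsv=cv2.cvtColor(a["img"],cv2.COLOR_RGB2HSV)[v,u]
near=lambda x,y,r:(np.hypot(P[:,0]-x,P[:,1]-y)<r)
m=near(.562,.311,.06)&(P[:,2]>.032); print("can",rect(P[m]),P[m,2].max())
g=m&(hsv[:,1]>120)&(hsv[:,0]>40)&(hsv[:,0]<85);print("green",P[g].mean(0),g.sum())
m=near(.562,-.1,.06)&(P[:,2]>.055); print("lower",rect(P[m]),np.percentile(P[m,2],95))
m=near(.536,.06,.04)&(P[:,2]>.085); print("knob",rect(P[m]),P[m,2].mean(),m.sum())
m=(P[:,2]>.012)&(P[:,2]<.15)&near(.56,-.08,.22);print("station",rect(P[m]))
m=near(.562,.195,.06)&(P[:,2]>.03); print("yellow",rect(P[m]))
E
```

```text
can (array([562.6, 316.7]), array([50.2, 60. ]), 79.1) 0.07009677965286722
green [0.58376443 0.30740116 0.05937034] 75
lower (array([561.2, -84.7]), array([62.9, 88.3]), 12.7) 0.08027628886234678
knob (array([534.4,  60.1]), array([23.2, 23.2]), 43.6) 0.09554794314871326 70
station (array([559.1, -77.4]), array([ 99.9, 359.4]), 10.1)
yellow (array([557.6, 200.9]), array([63.4, 48.4]), 82.1)
```

Request:
carry_out([
  [-0.4,-0.15,0,0.33,1],
  [-0.8,-0.3,0,0.67,1],
  [-1,-0.38,0,1,1],
  [-1,-0.38,0,1,1],
])

```text
clock: 1.55
position: [0.2916, 0.5098, 0.2211]
ee_rot: [0.383, 0.924, 0.0, 0.001]
ft_force: [-0.5, 0.9, 0.6]
grip_width: 0.997
grasp_force: 0.0
```

```bash
cat >> h.py <<'E'
def go(x,y,z,yaw):
    o=manip.get_obs();R=Rn.from_quat(o["ee_rot"]).as_matrix();p=np.array(o["position"])
    d=R.T@(np.array([x,y,z])-p)/.15
    cy=np.degrees(np.arctan2(R[1,1],R[0,1])); s=(cy-yaw+90)%180-90
    print("t",round(o["clock"],2),"p",p.round(4),"yaw",round(cy,1),"F",np.round(o["ft_force"],1),"delta",d.round(3),"spin",round(s/30,3))
E
python3 -c "
from h import *
go(.563,.317,.16,-11)"
```

```text
t 1.55 p [0.2916 0.5098 0.2211] yaw 45.0 F [-0.5  0.9  0.6] delta [-2.188  0.371  0.41 ] spin 1.866
```

Request:
carry_out([
  [-0.4,0.07,0,0.33,1],
  [-0.8,0.14,0,0.67,1],
  [-1,0.17,0,1,1],
  [-1,0.17,0,1,1],
])

```text
clock: 2.05
position: [0.4146, 0.4235, 0.2207]
ee_rot: [0.607, 0.795, 0.0, 0.0]
ft_force: [0.1, 0.4, -0.5]
grip_width: 1.001
grasp_force: 0.0
```

```bash
python3 -c "
from h import *
go(.563,.317,.16,-11)"
```

```text
t 2.05 p [0.4146 0.4235 0.2207] yaw 15.2 F [ 0.1  0.4 -0.5] delta [-0.945  0.768  0.406] spin 0.874
```

Request:
carry_out([
  [-0.3,0.25,0,0.3,1],
  [-0.6,0.5,0,0.6,1],
  [-0.94,0.77,0.2,0.87,1],
  [-0.94,0.77,0.2,0.87,1],
  [-0.94,0.77,0.2,0.87,1],
])

```text
clock: 2.68
position: [0.5608, 0.3209, 0.1901]
ee_rot: [0.769, 0.64, -0.0, -0.001]
ft_force: [-0.7, 0.9, 0.4]
grip_width: 0.996
grasp_force: 0.0
```

```bash
python3 - <<'E'
from h import *
a=camera("wrist");save(a,"w1.png")
P,u,v=pts(a)
m=(np.hypot(P[:,0]-.563,P[:,1]-.315)<.055)&(P[:,2]>.03)&(P[:,2]<.08); r=rect(P[m]);print("can",r,P[m].min(0),P[m].max(0))
m&=P[:,2]>.05;print("top",rect(P[m]),m.sum(),np.percentile(P[m,2],95))
go(.563,.317,.042,-11)
E
```

```text
can (array([563.1, 316.5]), array([48.7, 60.2]), 78.0) [0.52950339 0.28827493 0.03267547] [0.59725885 0.34596564 0.06501004]
top (array([562.9, 315.8]), array([44.5, 60.2]), 77.9) 3609 0.06341169733439454
t 2.73 p [0.5604 0.3219 0.1907] yaw -10.4 F [-0.4  0.8  0. ] delta [-0.03   0.024  0.991] spin 0.019
```

View pics/w1.png

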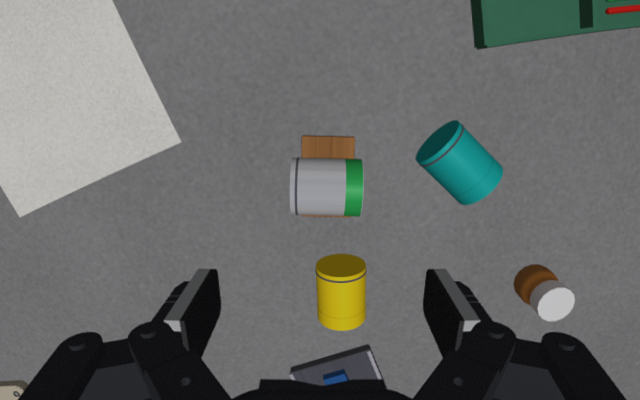

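The green-capped can is at pixels (290–363, 157–217), about level and centred between the fingers. The yellow can at (341,292) and the turquoise one are clear of them. I'll descend and grip the can by its ends.

Request:
carry_out([
  [-0.037,0.024,0.3,0.05,1],
  [-0.037,0.024,0.6,0.05,1],
  [-0.037,0.024,0.8,0.05,1],
  [-0.037,0.024,0.92,0.05,1],
  [-0.037,0.024,0.985,0.05,1],
  [-0.037,0.024,0.985,0.05,1],
  [-0.037,0.024,0.985,0.05,0],
  [-0.037,0.024,0.985,0.05,0],
  [-0.037,0.024,0.985,0.05,-0.2],
  [-0.037,0.024,0.985,0.05,-0.2],
  [-0.037,0.024,0.985,0.05,-0.2],
  [-0.037,0.024,0.985,0.05,-0.2],
], force=40)

```text
clock: 4.22
position: [0.5652, 0.3137, 0.0445]
ee_rot: [0.778, 0.628, 0.001, 0.0]
ft_force: [-0.1, -0.3, 4.8]
grip_width: 0.676
grasp_force: 41.8
```

Request:
carry_out([
  [0,0,-0.2,0,-0.2],
  [0,0,-0.5,0,-0.2],
  [0,0,-0.85,0,-0.2],
  [-0.3,0,-0.85,0,-0.2],
  [-0.65,0,-0.85,0,-0.2],
  [-1,0,-0.85,0,-0.2],
  [-1,0,-0.85,0,-0.2],
])

```text
clock: 5.1
position: [0.5328, 0.1618, 0.1714]
ee_rot: [0.78, 0.625, 0.0, 0.0]
ft_force: [-0.4, 1.0, -2.1]
grip_width: 0.679
grasp_force: 43.7
```

```bash
python3 -c "
from h import *
go(.559,-.077,.17,10)"
```

```text
t 5.1 p [0.5328 0.1618 0.1714] yaw -12.6 F [-0.4  1.  -2.1] delta [-1.516  0.518  0.009] spin -0.753
```

Request:
carry_out([
  [-0.35,0.12,0,-0.25,-0.2],
  [-0.7,0.24,0,-0.5,-0.2],
  [-1,0.34,0,-0.75,-0.2],
  [-1,0.34,0,-0.75,-0.2],
])

```text
clock: 5.6
position: [0.5512, 0.005, 0.171]
ee_rot: [0.643, 0.766, -0.0, 0.001]
ft_force: [0.9, 1.2, -1.4]
grip_width: 0.68
grasp_force: 43.7
```

```bash
python3 - <<'E'
from h import *
go(.559,-.077,.14,10)
a=camera("wrist");save(a,"w2.png")
P,u,v=pts(a)
m=(np.hypot(P[:,0]-.534,P[:,1]-.060)<.025)&(P[:,2]>.085)&(P[:,2]<.105); print("knob",rect(P[m]),m.sum())
o=manip.get_obs();p=o["position"]
m=(np.hypot(P[:,0]-p[0],P[:,1]-p[1])<.06)&(np.abs(P[:,2]-p[2])<.028); print("held",rect(P[m]),P[m].min(0),P[m].max(0))
E
```

```text
t 5.6 p [0.5512 0.005  0.171 ] yaw 10.0 F [ 0.9  1.2 -1.4] delta [-0.547 -0.044  0.207] spin 0.001
knob (array([534.6,  61.1]), array([26., 26.]), 10.5) 1413
held (array([549.5,   8.4]), array([85.5, 47. ]), 10.3) [ 0.50694358 -0.01895243  0.15509215] [0.5912047  0.03629353 0.19882428]
```

View pics/w2.png

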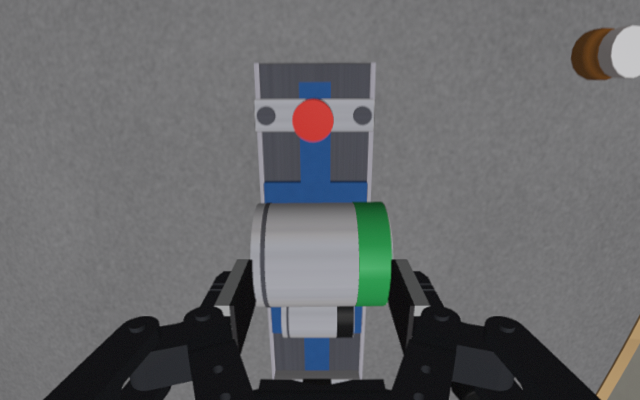

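The view shows the held can at pixels (250–392, 202–306), straight in the gripper. The red knob is at (313,121), and one lower can shows below the held one. I'll measure the can's offset in the grip.

```bash
python3 - <<'E'
from h import *
from scipy.optimize import least_squares
o=manip.get_obs();p=np.array(o["position"]);R=Rn.from_quat(o["ee_rot"]).as_matrix()
a=camera("wrist");P,u,v=pts(a);Q=(P-p)@R
i=a["img"][v,u].astype(int)
m=(abs(Q[:,1])<.024)&(abs(Q[:,0])<.035)&(abs(Q[:,2])<.03)
r=least_squares(lambda c:np.hypot(Q[m,0]-c[0],Q[m,2]-c[1])-.025,[0,0],loss='soft_l1',f_scale=.001)
print("center toolx,z",r.x,m.sum(),np.abs(r.fun).mean())
g=m.copy();g=(abs(Q[:,0])<.03)&(abs(Q[:,2])<.03)&(i[:,1]>i[:,0]+50)&(i[:,1]>i[:,2]+40);print("green y max",np.percentile(Q[g,1],[1,50,99]))
# low can visible
S=np.array([.5591,-.0772,0]);Rz=Rn.from_euler('z',10.1,degrees=True).as_matrix();T=(P-S)@Rz
m=(abs(T[:,0])<.045)&(abs(T[:,1]+.026)<.03)&(T[:,2]>.06)&(T[:,2]<.082)
if m.sum()>50:print("low a",T[m].min(0),T[m].max(0),np.percentile(T[m],[2,98],axis=0))
b=camera("top");P,u,v=pts(b);T=(P-S)@Rz
for s in(-1,1):
    m=(abs(T[:,0])<.05)&(abs(T[:,1]-s*.026)<.015)&(T[:,2]>.06)&(T[:,2]<.085);print(s,m.sum(),np.percentile(T[m],[2,98],axis=0) if m.sum() else "")
E
```

```text
center toolx,z [0.00137216 0.00641979] 11628 0.0004296803908831583
green y max [0.01463776 0.02128931 0.0279835 ]
low a [-0.0281476  -0.04407496  0.0682915 ] [ 0.03259444 -0.00712807  0.07884453] [[-0.02658914 -0.04208499  0.06995736]
 [ 0.03123771 -0.00856189  0.07787033]]
-1 226 [[-0.02652814 -0.03999739  0.07037929]
 [ 0.03076508 -0.01166633  0.08140695]]
1 0
```

```bash
python3 -c "
from h import *
go(.5608,-.0783,.112,10.1)"
```

```text
t 5.75 p [0.5509 0.0108 0.1705] yaw 10.3 F [ 0.2  0.6 -2. ] delta [-0.596 -0.042  0.39 ] spin 0.007
```

Request:
carry_out([
  [-0.2,-0.04,0,0.007,-0.2],
  [-0.4,-0.04,0,0.007,-0.2],
  [-0.596,-0.042,0,0.007,-0.2],
  [-0.596,-0.042,0.15,0.007,-0.2],
  [-0.596,-0.042,0.3,0.007,-0.2],
  [-0.596,-0.042,0.39,0.007,-0.2],
  [-0.596,-0.042,0.39,0.007,-0.2],
  [-0.596,-0.042,0.39,0.007,-0.2],
])

```text
clock: 6.75
position: [0.5612, -0.0794, 0.1128]
ee_rot: [0.642, 0.767, 0.0, 0.0]
ft_force: [0.1, -0.1, -1.0]
grip_width: 0.681
grasp_force: 43.7
```

```bash
python3 - <<'E'
from h import *
go(.5608,-.0783,.1024,10.1)
a=camera("wrist");save(a,"w3.png")
go(.5608,-.0783,.1024,10.1)
P,u,v=pts(a)
m=(np.hypot(P[:,0]-.534,P[:,1]-.060)<.025)&(P[:,2]>.085)&(P[:,2]<.105); print("knob",rect(P[m]),m.sum())
E
```

```text
t 6.75 p [ 0.5612 -0.0794  0.1128] yaw 10.1 F [ 0.1 -0.1 -1. ] delta [ 0.008 -0.001  0.069] spin 0.001
t 6.8 p [ 0.5612 -0.0795  0.1128] yaw 10.1 F [-0.1  0.6 -1.2] delta [ 0.009 -0.001  0.07 ] spin 0.0
knob (array([0., 0.]), array([0., 0.]), 0.0) 0
```

View pics/w3.png

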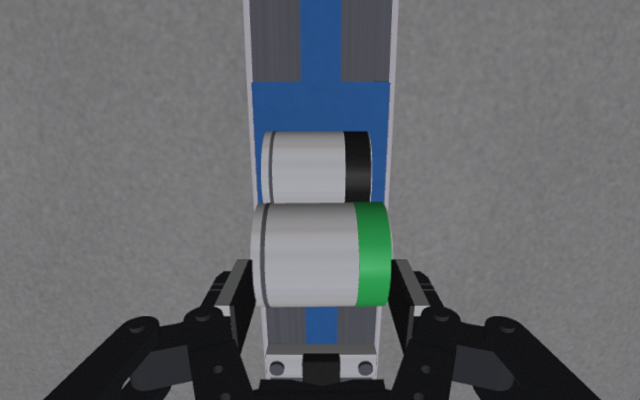

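The held can sits above the gap at pixels (250–392, 203–306). Lower can b shows behind it at (262–371, 131–203), parallel to it.

```bash
python3 - <<'E'
from h import *
from scipy.optimize import least_squares
o=manip.get_obs();p=np.array(o["position"]);R=Rn.from_quat(o["ee_rot"]).as_matrix()
a=camera("wrist");P,u,v=pts(a);Q=(P-p)@R
f=lambda m,x0:least_squares(lambda c:np.hypot(Q[m,0]-c[0],Q[m,2]-c[1])-.025,x0,loss='soft_l1',f_scale=.001).x
m=(abs(Q[:,1])<.024)&(abs(Q[:,0])<.035)&(abs(Q[:,2]-.006)<.027)
n=(abs(Q[:,1])<.024)&(Q[:,0]>.005)&(Q[:,0]<.055)&(Q[:,2]>.027)&(Q[:,2]<.058)
h=f(m,[0,0.006]);l=f(n,[.027,.059]);print(h,l,l-h,n.sum())
m=(abs(Q[:,0]-h[0])<.02)&(Q[:,2]<.0);n=(Q[:,0]>.02)&(Q[:,0]<.05)&(Q[:,2]>.027)&(Q[:,2]<.052)
for k in(m,n):
    k=k&(abs(Q[:,1])<.045);print(np.percentile(Q[k,1],[.5,2,98,99.5]))
E
```

```text
[0.00137098 0.0064251 ] [0.02901742 0.06082704] [0.02764643 0.05440194] 6046
[-0.04419479 -0.04249587  0.04214765  0.04435438]
[-0.03375284 -0.03284462  0.02483501  0.02578168]
```

Request:
carry_out([
  [0.01,-0.01,0.02,0,-0.2],
  [0.01,-0.01,0.04,0,-0.2],
  [0.01,-0.01,0.055,0,-0.2],
  [0.01,-0.01,0.065,0,-0.2],
  [0.01,-0.01,0.065,0,-0.2],
])

```text
clock: 7.48
position: [0.5588, -0.0786, 0.1021]
ee_rot: [0.642, 0.767, -0.0, -0.0]
ft_force: [-0.1, -0.2, -1.4]
grip_width: 0.683
grasp_force: 43.7
```

Request:
carry_out([
  [0,0,0.004,0,-0.2],
  [0,0,0.008,0,-0.2],
  [0,0,0.012,0,-0.2],
  [0,0,0.012,0,-0.2],
])

```text
clock: 7.98
position: [0.5594, -0.0783, 0.1013]
ee_rot: [0.642, 0.767, 0.001, 0.0]
ft_force: [-1.9, 1.2, 7.6]
grip_width: 0.682
grasp_force: 44.8
```

Request:
carry_out([
  [0,0,-0.004,0,0.3],
  [0,0,-0.004,0,0.4],
  [0,0,-0.004,0,0.5],
  [0,0,-0.004,0,0.7],
  [0,0,-0.004,0,0.9],
  [0,0,-0.004,0,1],
  [0,0,-0.004,0,1],
  [0,0,-0.1,0,1],
  [0,0,-0.3,0,1],
  [0,0,-0.6,0,1],
  [0,0,-0.6,0,1],
], force=20)

```text
clock: 9.35
position: [0.5609, -0.079, 0.1949]
ee_rot: [0.642, 0.766, 0.002, 0.002]
ft_force: [1.0, -0.1, -1.5]
grip_width: 1.001
grasp_force: 0.0
```

```bash
python3 - <<'E'
from h import *
from scipy.optimize import least_squares
go(.5346,.0607,.19,10.1)
a=camera("wrist");save(a,"w4.png");P,u,v=pts(a)
S=np.array([.5591,-.0770,0]);Rz=Rn.from_euler('z',10.1,degrees=True).as_matrix();Q=(P-S)@Rz
for y0,z0,lo,hi in((0,.096,.1,.13),(.026,.0534,.055,.085)):
    m=(abs(Q[:,0])<.024)&(abs(Q[:,1]-y0)<.026)&(Q[:,2]>lo)&(Q[:,2]<hi)
    if y0: m&=Q[:,1]>y0-.002
    c=least_squares(lambda c:np.hypot(Q[m,1]-c[0],Q[m,2]-c[1])-.025,[y0,z0],loss='soft_l1',f_scale=.001).x
    k=(abs(Q[:,0])<.04)&(abs(Q[:,1]-y0)<.024)&(Q[:,2]>lo+.005)&(Q[:,2]<hi);
    if y0:k&=Q[:,1]>y0
    print(c,m.sum(),np.percentile(Q[k,0],[.5,99.5]),rect(P[k]))
E
```

```text
t 9.35 p [ 0.5609 -0.079   0.1949] yaw 10.1 F [ 1.  -0.1 -1.5] delta [ 0.948 -0.01   0.032] spin -0.001
[0.00042128 0.09466779] 4630 [-0.0320279   0.02737868] (array([556.8, -76.6]), array([60.1, 46.1]), 9.9)
[0.02604387 0.05205753] 2379 [-0.03191705  0.02750624] (array([550.3, -40.2]), array([60.2, 23.6]), 10.0)
```

View pics/w4.png

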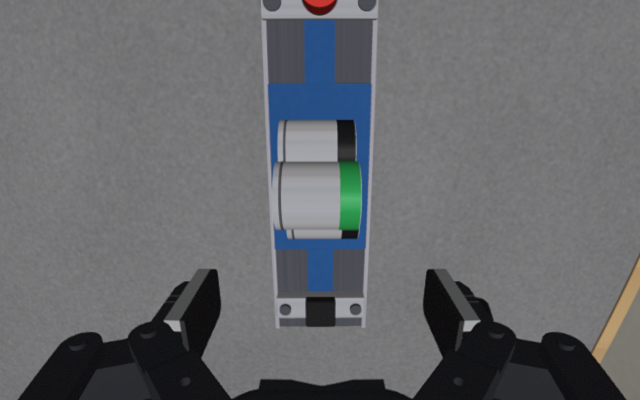

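The green can lies saddled at pixels (272–361, 162–230). It is parallel to can b, its ends match b's within a millimetre, and the cradle is undisturbed. Next is the knob, at the top of the picture at (320,3).

Request:
carry_out([
  [0.3,-0.01,0,0,1],
  [0.65,-0.01,0,0,1],
  [0.948,-0.01,0,0,1],
  [0.948,-0.01,0.1,0,1],
  [0.948,-0.01,0.3,0,1],
  [0.948,-0.01,0.3,0,1],
  [0.948,-0.01,0.3,0,1],
])

```text
clock: 10.28
position: [0.5327, 0.0605, 0.146]
ee_rot: [0.643, 0.766, 0.0, 0.0]
ft_force: [0.1, -0.3, 0.7]
grip_width: 1.0
grasp_force: 0.0
```

```bash
python3 - <<'E'
from h import *
a=camera("wrist");save(a,"w5.png");P,u,v=pts(a)
m=(np.hypot(P[:,0]-.534,P[:,1]-.060)<.025)&(P[:,2]>.085)&(P[:,2]<.105)
if m.sum()>9: print("knob",rect(P[m]),m.sum(),P[m,2].mean())
go(.5346,.0609,.082,10.1)
E
```

```text
knob (array([534.2,  61.4]), array([26.2, 26.2]), 53.4) 1520 0.09413251744675136
t 10.32 p [0.533  0.0606 0.1463] yaw 10.0 F [-0.   0.5  0.6] delta [-0.     0.01   0.429] spin -0.002
```

View pics/w5.png

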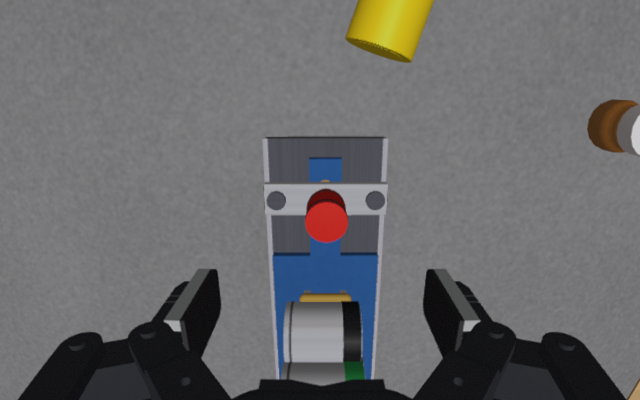

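The knob's top is at pixel (327,222), seated and centred between the fingers. I'll descend and grip it.

Request:
carry_out([
  [0,0.01,0.15,0,1],
  [0,0.01,0.3,0,1],
  [0,0.01,0.4,0,1],
  [0,0.01,0.42,0,1],
  [0,0.01,0.42,0,0.5],
  [0,0.01,0.42,0,0],
  [0,0.01,0.42,0,-0.5],
  [0,0.01,0.42,0,-1],
  [0,0.01,0.42,0,-1],
  [0,0.01,0.42,0,-1],
  [0,0.01,0.42,0,-1],
  [0,0.01,0.42,0,-1],
], force=90)

```text
clock: 11.82
position: [0.536, 0.0618, 0.0854]
ee_rot: [0.642, 0.766, 0.002, 0.001]
ft_force: [-4.9, -0.3, 22.9]
grip_width: 0.002
grasp_force: 11.5
```

```bash
python3 - <<'E'
from h import *
a=camera("wrist");b=camera("side")
o=manip.get_obs();print(o["position"],o["grip_width"],o["grasp_force"],o["ft_force"])
P,u,v=pts(b);m=np.hypot(P[:,0]-.534,P[:,1]-.061)<.05
cu,cv=int(np.median(u[m])),int(np.median(v[m]));print(cu,cv)
cr=b["img"][max(0,cv-70):cv+70,max(0,cu-100):cu+100]
cr=cv2.resize(cr,(800,int(800*cr.shape[0]/cr.shape[1])))[:560]
w=cv2.resize(a["img"],(640,400))
cv2.imwrite("pics/w6.png",w[:,:,::-1]);cv2.imwrite("pics/s6.png",cr[:,:,::-1])
E
```

```text
[0.53593531 0.06181428 0.08536132] 0.006569062558400243 11.488918298855424 [-4.33197334 -1.03876348 22.55951489]
355 158
```

View pics/s6.png

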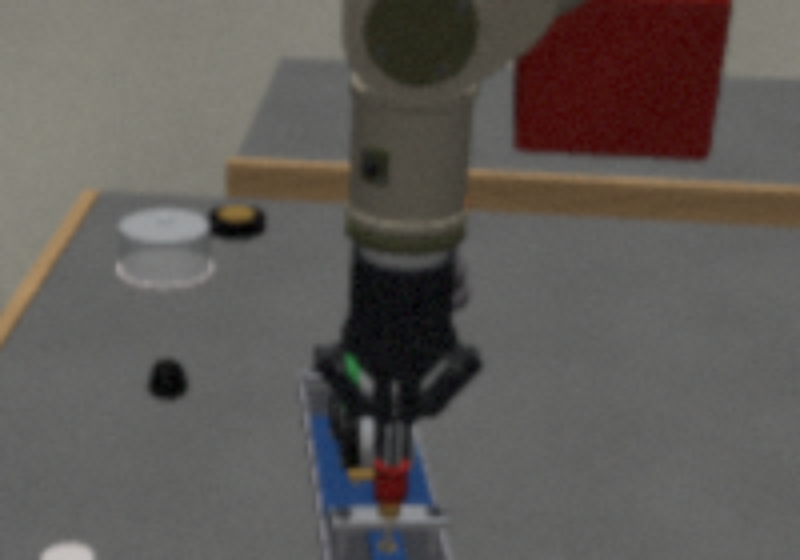

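View pics/w6.png

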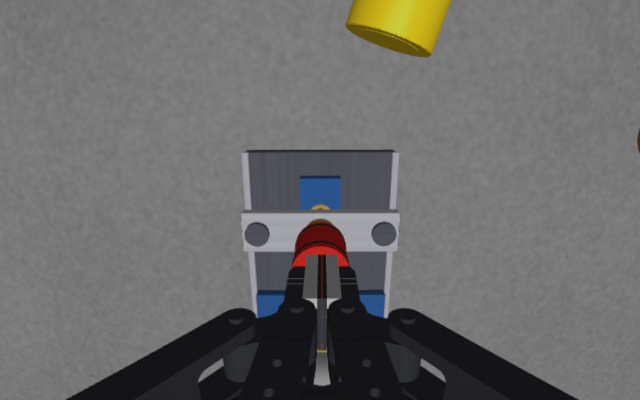

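```bash
python3 - <<'E'
from h import *
a=camera("wrist");P,u,v=pts(a)
o=manip.get_obs();p=np.array(o["position"]);R=Rn.from_quat(o["ee_rot"]).as_matrix();Q=(P-p)@R
i=a["img"][v,u].astype(int)
red=(i[:,0]>120)&(i[:,1]<60)&(abs(Q[:,1])<.03)
lite=(i[:,0]>190)&(i[:,1]<70)&(abs(Q[:,1])<.03)
print("light red",P[lite].min(0),P[lite].max(0),Q[lite].min(0),Q[lite].max(0),np.median(P[lite],0))
for r,c in((230,320),(245,320),(257,296),(257,312),(257,330),(270,312),(270,330),(290,312),(290,330),(310,312),(340,300)):
    k=(u==c)&(v==r);print(r,c,i[k],P[k].round(3),Q[k].round(3))
E
```

```text
light red [0.52255443 0.06373436 0.09317571] [0.54508352 0.07321062 0.09602618] [ 0.00336708 -0.01280752 -0.01061177] [ 0.01173687  0.00987136 -0.00780358] [0.53448319 0.07104077 0.0946443 ]
230 320 [[91 14 13]] [[0.532 0.074 0.077]] [[ 0.013 -0.002  0.008]]
245 320 [[101  15  14]] [[0.532 0.074 0.094]] [[ 0.013 -0.002 -0.009]]
257 296 [[136  23  21]] [[0.523 0.067 0.095]] [[ 0.007 -0.012 -0.01 ]]
257 312 [[79 81 81]] [[0.529 0.071 0.101]] [[ 0.01  -0.005 -0.016]]
257 330 [[78 80 80]] [[0.537 0.072 0.101]] [[ 0.01   0.003 -0.016]]
270 312 [[79 81 81]] [[0.529 0.071 0.113]] [[ 0.01  -0.005 -0.027]]
270 330 [[80 81 81]] [[0.536 0.072 0.113]] [[ 0.01   0.002 -0.027]]
290 312 [[79 81 80]] [[0.53  0.071 0.127]] [[ 0.01  -0.004 -0.042]]
290 330 [[78 79 79]] [[0.536 0.073 0.128]] [[ 0.011  0.002 -0.043]]
310 312 [[22 22 24]] [[0.53  0.071 0.139]] [[ 0.01  -0.004 -0.054]]
340 300 [[18 18 20]] [[0.526 0.077 0.162]] [[ 0.017 -0.007 -0.077]]
```

Side and wrist views agree: the fingers are shut on top of the knob, with the tips at about (302–340, 255), and not around it. The knob is seated and intact. I'll back up and measure where the fingertips really are.

Request:
carry_out([
  [0,0,-0.1,0,-1],
  [0,0,-0.3,0,-1],
  [0,0,-0.4,0,-1],
  [0,0,-0.4,0,-1],
], force=30)

```text
clock: 12.48
position: [0.5345, 0.0617, 0.1432]
ee_rot: [0.642, 0.767, 0.001, 0.0]
ft_force: [0.7, -0.5, -1.1]
grip_width: -0.001
grasp_force: 0.0
```

```bash
cat > tip.py <<'E'
from h import *
a=camera("wrist");P,u,v=pts(a)
o=manip.get_obs();p=np.array(o["position"]);R=Rn.from_quat(o["ee_rot"]).as_matrix();Q=(P-p)@R
i=a["img"][v,u].astype(int)
f=(i.max(1)-i.min(1)<25)&(i.max(1)<200)&(abs(Q[:,1])<.06)&(Q[:,2]>-.05)&(Q[:,2]<.028)&(abs(Q[:,0])<.02)
print(p.round(4),o["grip_width"],"finger max toolz",np.sort(Q[f,2])[-20:][::5].round(4) if f.sum() else None,f.sum(),"y",np.percentile(Q[f,1],[1,99]) if f.sum() else None)
m=(i[:,0]>100)&(i[:,1]<60)&(np.hypot(P[:,0]-.534,P[:,1]-.061)<.02)
print("knob",rect(P[m&(P[:,2]>.09)]),P[m,2].max(),P[m,2].min())
go(.5346,.0609,.082,10.1)
E
python3 tip.py
```

```text
[0.5338 0.0616 0.1422] 0.002552415409072458 finger max toolz [-0.0155 -0.0153 -0.0151 -0.0148] 3178 y [-0.01334459  0.0124195 ]
knob (array([534.2,  61.2]), array([25.8, 25.8]), 75.2) 0.09681799679671949 0.09045393809816474
t 12.53 p [0.5338 0.0616 0.1422] yaw 10.1 F [-0.7 -0.5 -0.3] delta [-0.005  0.004  0.401] spin 0.0
```

Request:
carry_out([
  [0,0,0,0,0],
  [0,0,0,0,0],
  [0,0,0,0,0],
  [0,0,0,0,0],
  [0,0,0,0,0],
  [0,0,0,0,0],
])

```text
clock: 13.28
position: [0.5339, 0.0615, 0.1424]
ee_rot: [0.642, 0.767, 0.0, -0.0]
ft_force: [0.1, -0.3, -0.5]
grip_width: 0.495
grasp_force: 0.0
```

```bash
python3 tip.py
```

```text
[0.5339 0.0615 0.1424] 0.5003002948212314 finger max toolz [-0.0135 -0.0134 -0.0131 -0.0127] 4694 y [-0.03538217  0.0331323 ]
knob (array([534.5,  61.3]), array([25.4, 26.2]), 9.8) 0.09682847467756082 0.09043041473129547
t 13.32 p [0.5339 0.0615 0.1424] yaw 10.1 F [-0.  -0.1  0. ] delta [-0.005  0.004  0.403] spin -0.0
```

The depth images put the fingertips about 11 mm behind the reported TCP, where the description says 22 mm ahead. So I'll go about 20 mm deeper, with a force check on the way.

Request:
carry_out([
  [-0.003,0.003,0.15,0,0.3],
  [-0.003,0.003,0.3,0,0.3],
  [-0.003,0.003,0.38,0,0.3],
  [-0.003,0.003,0.41,0,0.3],
  [-0.003,0.003,0.44,0,0.3],
  [-0.003,0.003,0.46,0,0.3],
  [-0.003,0.003,0.46,0,0.3],
])

```text
clock: 14.2
position: [0.5345, 0.0611, 0.0735]
ee_rot: [0.642, 0.767, 0.0, 0.0]
ft_force: [-0.3, 0.0, -0.6]
grip_width: 0.652
grasp_force: 0.0
```

Request:
carry_out([
  [0,0,0.02,0,0.3],
  [0,0,0.04,0,0.3],
  [0,0,0.065,0,0.3],
  [0,0,0.065,0,0.3],
])

```text
clock: 14.7
position: [0.5342, 0.0611, 0.0632]
ee_rot: [0.642, 0.767, -0.0, -0.0]
ft_force: [0.4, 0.9, 1.0]
grip_width: 0.657
grasp_force: 0.0
```

```bash
python3 tip.py
```

```text
[0.5343 0.0611 0.0635] 0.65368047938778 finger max toolz [0.0218 0.022  0.0222 0.0224] 11005 y [-0.04288986  0.04340392]
knob (array([534.3,  61.3]), array([25.5, 26.7]), 10.6) 0.09650433675912323 0.06639196676377322
t 14.75 p [0.5343 0.0611 0.0635] yaw 10.1 F [0.7 0.  0.7] delta [-0.002  0.002 -0.124] spin -0.0
```

Request:
carry_out([
  [0,0,0,0,0],
  [0,0,0,0,-0.3],
  [0,0,0,0,-1],
  [0,0,0,0,-1],
  [0,0,0,0,-1],
  [0,0,0,0,-1],
  [0,0,0,0,-1],
], force=90)

```text
clock: 15.62
position: [0.5354, 0.0613, 0.0643]
ee_rot: [0.642, 0.767, 0.001, 0.001]
ft_force: [4.2, 0.1, 4.5]
grip_width: 0.271
grasp_force: 88.5
```

Gripped on the knob. I'll pull up in small steps.

Request:
carry_out([
  [0,0,-0.02,0,-1],
  [0,0,-0.04,0,-1],
  [0,0,-0.06,0,-1],
  [0,0,-0.08,0,-1],
  [0,0,-0.095,0,-1],
  [0,0,-0.095,0,-1],
])

```text
clock: 16.38
position: [0.5352, 0.0612, 0.0773]
ee_rot: [0.642, 0.767, 0.001, 0.001]
ft_force: [11.5, 0.6, -10.9]
grip_width: 0.273
grasp_force: 88.8
```

Request:
carry_out([
  [0,0.007,-0.005,0,-1],
  [0,0.007,-0.012,0,-1],
  [0,0.007,-0.02,0,-1],
  [0,0.007,-0.027,0,-1],
  [0,0.007,-0.027,0,-1],
])

```text
clock: 17.0
position: [0.5353, 0.0613, 0.0805]
ee_rot: [0.642, 0.767, -0.0, 0.0]
ft_force: [10.5, 0.9, -15.0]
grip_width: 0.274
grasp_force: 89.4
```

```bash
python3 - <<'E'
from h import *
a=camera("wrist");P,u,v=pts(a);i=a["img"][v,u].astype(int)
m=(i[:,0]>80)&(i[:,1]<40)&(np.hypot(P[:,0]-.534,P[:,1]-.061)<.02)
print("knob z",np.percentile(P[m,2],[1,99]))
k=np.nonzero(m)[0];print(u[m].min(),u[m].max(),v[m].min(),v[m].max())
cv2.imwrite("pics/w7.png",cv2.resize(a["img"][100:330,180:460],None,fx=2.5,fy=2.5)[:,:,::-1])
go(.5346,.0609,.082,10.1)
E
```

```text
knob z [0.08695114 0.11195383]
292 351 238 324
t 17.05 p [0.5352 0.0613 0.0804] yaw 10.1 F [ 10.7   1.4 -14.2] delta [-0.002 -0.004 -0.01 ] spin 0.0
```

View pics/w7.png

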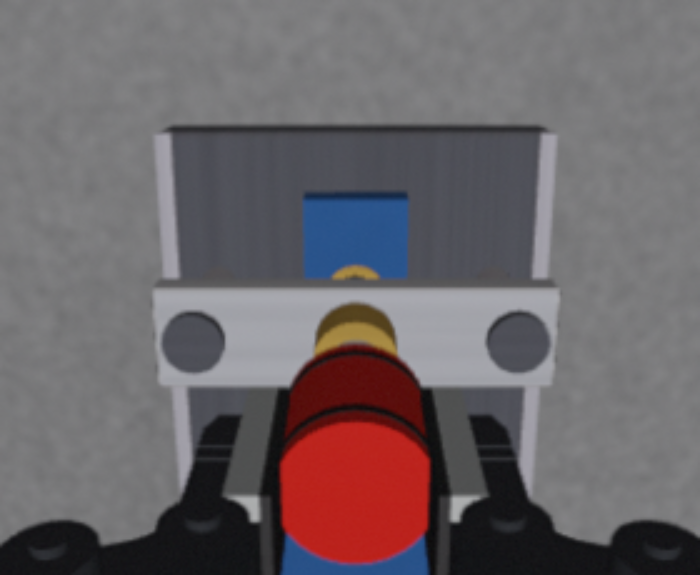

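Request:
carry_out([
  [0,0,-0.005,0,-1],
  [0,0,-0.01,0,-1],
  [0,0,-0.01,0,-1],
  [0,0,-0.01,0,-1],
])

```text
clock: 17.55
position: [0.5351, 0.0612, 0.0806]
ee_rot: [0.642, 0.767, -0.001, 0.0]
ft_force: [17.4, 2.7, -30.0]
grip_width: 0.271
grasp_force: 89.9
```

```bash
python3 - <<'E'
from h import *
a=camera("wrist");P,u,v=pts(a);i=a["img"][v,u].astype(int)
m=(i[:,0]>80)&(i[:,1]<40)&(np.hypot(P[:,0]-.534,P[:,1]-.061)<.02)
print("knob z",np.percentile(P[m,2],[1,99]))
b=camera("side");P,u,v=pts(b)
S=np.array([.5591,-.0770,0]);Rz=Rn.from_euler('z',10.1,degrees=True).as_matrix();Q=(P-S)@Rz
m=(abs(Q[:,0])<.04)&(abs(Q[:,1])<.03)&(Q[:,2]>.1)&(Q[:,2]<.13);print("top can",m.sum(),Q[m].mean(0) if m.sum() else "",Q[m].max(0) if m.sum() else "")
go(.5346,.0609,.082,10.1)
E
```

```text
knob z [0.08718437 0.11207   ]
top can 35 [0.02015665 0.01962288 0.11037036] [0.02876113 0.02853855 0.12119971]
t 17.65 p [0.5351 0.0612 0.0806] yaw 10.1 F [ 16.8   2.4 -30.1] delta [-0.002 -0.004 -0.009] spin 0.0
```

The knob is on its stop: 1.5 mm more command raised the pull from 15 N to 30 N with no further rise. The top can still shows in its place, so I'm handing in.

```bash
python3 -c "
from h import *
print(ticket.hand_in())"
```

```text
the job is handed in; nothing more can be done
None
```

I laid the green-capped canister in the saddle, parallel to the two black-capped ones; its ends match one within 1 mm and are about 4 mm off the other. The plunger is held at its upper stop, and the job was handed in at about 17.7 s. My first try at the knob closed on top of it, pressing about 23 N, before the second grip held.

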